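Crack the seal of an anaerobic jar and hold its lid ajar

ROBOT

A 7-joint arm with a two-finger parallel gripper is mounted at the origin on a cart in front of the work surface, level with it; the furniture and walls round the work are solid. World frame = base frame: x ahead of the robot, y to its left, z up, the work surface at z = 0. Lengths are in m, angles in rad, forces in N, time in s.
With the tool pointing down it reaches from about 0.4 to 0.9 m from the base axis. Payload 5.5 kg.
Tool frame: the origin (TCP) lies between the finger pads; the fingertips stand 17 mm ahead of it and the grasp point (between the pads) lies 2 mm behind it (bot.tips_ahead is the distance from the TCP to the fingertips, in m); z points along the fingers, y is the line along which they close (so a half turn about z gives the same grasp; the last joint's range is limited). The gripper opens to 92 mm and grips with 3 to 60 N. Pads are 19 mm wide; open, the fingers measure 130 mm over their backs; the gripper's body (75 mm by 190 mm) begins 47 mm behind the grasp point.
Start: joints at [-0.92, 0.501, -0.427, 1.55, 0.221, 1.138, -0.21], TCP at [0.246, 0.602, 0.244] pointing down, gripper open.
Joint ranges: [-2.88, 2.88], [-0.31, 2.03], [-1.54, 1.56], [0.2, 2.42], [-1.41, 4.55], [0.19, 2.02], [-2.57, 2.57]. Speed limits (rad/s): [2.57, 2.57, 3.14, 3.14, 3.14, 3.14, 3.14].

INTERFACE

Orientations are given as a 3x3 rotation matrix whose columns are the frame's x, y, z axes.
In Python, from workcell import bot gives the robot as it stands.
- The arm moves only by the tool jog_arm, never from a script. Its argument "motion" is a list of rows, each a list of 6 numbers: the shift along the tool's x, y, z in m, then the turn, a rotation vector about the tool's x, y, z in degrees. A call has exactly 8 rows; each row shifts and turns the commanded pose from where the row before left it, along the tool's axes as they then stand; what a row does not reach is not made up. A row lasts 1/12 s, in which the tool goes at most 41.7 mm and 7.16 degrees, less where a joint would pass 70% of its speed; a pose out of reach is approached as far as the arm can. A call with a gripper value outside its range is refused whole. "hand" is the closure, from -1 (fully open) to 1 (shut), set as the call begins (left out, the last holds). The fingers move at their own pace and stop on an object; "squeeze" is the grip in N (left out, the last holds). Time passes only in rows, so rows that do not move let the fingers close, or fill a call up. It gives the time, the measured TCP pose, the force, the opening and the grip force at its end, in the units of the state.
- bot.observe(): the state, without advancing time (a new reading comes with each control period).
- bot.capture(name): name is "side" or "top"; returns a dict with "color" (420x560x3 uint8, blue, green, red), "vfov" (degrees; the focal length in pixels is half the picture's height over the tangent of half this angle, whatever the lens; pixels are square), "cx", "cy" (the principal point, pixels), "dist" ([k1, k2, p1, p2, k3] as OpenCV has them; the pictures are not rectified), "rvec" (rotation vector, rad) and "tvec" (3), from world to camera coordinates, as OpenCV has them. Camera axes: x right, y down, z forward; pixel columns grow to the right and rows downward; lengths in m; the calibration is good to about 2 mm. A picture is of the moment at which its call begins. There is no depth.
- bot.hand_in(): hands the job in; it is judged then, once.
The state is a dict: "time": time; "q": joint angles; "qd": joint speeds; "joint_efforts": joint torques, N m; "position": TCP position; "orientation": TCP orientation; "force": force on the tool from outside, world axes, zero at the start; "moment": the same for the moment, N m; "grip_width": finger opening in m; "finger_force": force on a finger pad.
Only numpy, scipy, OpenCV 4.12 (cv2) and the standard library are available. Lean on these libraries where they do the work, as an engineer would, in place of code of your own. Each camera call takes 0.05 s, during which the arm holds its last target. There are 200 camera calls.

TASK

The clear anaerobic jar with the stack of dishes in it has finished incubating: swing both steel catches fully off its lid, then take the lid by the knob on top and pull it up until the sticky rubber seal lets go, without letting the lid fly up. Keep hold of it level and squarely above the jar, about 2 cm off the rim, so that the gas can escape and I can draw out the indicator strip through the gap; the job ends with you still holding the lid there. Leave the other things on the bench where they are.

Things in the scene. Friction and masses are not known exactly. Their poses are not given: they have to be found in the camera images.
- jar: anaerobic jar, fixed to the bench: clear cylinder 114 mm in diameter with a rubber foot, 150 mm high to its rim (rim 136 mm in diameter), a steel band round the neck, petri dishes inside. Origin: centre of the foot's underside, on the bench; z up; +y points to the left catch, -y to the right catch.
- jar_rim (a point): centre of the jar's mouth at the height of the rim's upper face (150 mm above the bench); axes as those of the jar.
- jar_lid: the loose lid, grey plastic, 0.2 to 0.35 kg: round flange 140 mm in diameter and 8 mm thick that lies on the rim, a raised middle (top 12 mm above the flange's underside; a small valve cap on it, 34 mm from the centre, rises to 18 mm), a plug that reaches 12 mm down into the mouth, a knob on top. Origin: centre of the flange's underside; z up.
- lid_seat (a point): centre of the flange's underside, on the rim while shut; its height over jar_rim is the opening. A rubber O-ring in the mouth grips a bead on the plug: pulling the lid straight up takes about 10 to 20 N at the peak (weight included; more if jerked), within the first 3 mm; then it lets go suddenly, and past about 10 mm only the weight is left.
- lid_knob (a point): centre of the lid's black knob at the height to grip, 36 mm above the flange's underside. The knob is an upright round stem 30 mm in diameter from 12 to 44 mm above the flange's underside, with a head 37 mm in diameter above it up to 56 mm.
- catch_left (a joint): left swing catch, a flat steel lever 12 mm wide that turns on an upright pivot 88 mm from the jar's axis (on its +y side): 0 = its inner end lies straight over the lid's flange and locks it down; it may be turned either way up to 1.6 rad (positive = anticlockwise seen from above) and stays where it is left (about 2 N at its knob); beyond 1.0 rad either way it is clear of the lid.
- catch_left_knob (a point): centre of the upright black round finger knob (15 mm in diameter, 32 mm high; this point is 10 mm below its top and 22 mm above the lever, whose upper face is 14 mm above the rim) on the outer end of the left catch, 32 mm from its pivot.
- catch_left_pivot (a point): point on the left catch's upright pivot axis, at the height of the knob's centre.
- catch_right (a joint): right swing catch, the same on the jar's -y side; 0 = locked, positive = anticlockwise seen from above, clear beyond 1.0 rad either way.
- catch_right_knob (a point): centre of the right catch's finger knob, as on the left.
- catch_right_pivot (a point): point on the right catch's upright pivot axis, at the height of the knob's centre.
- forceps: steel forceps lying flat, 139 mm long, bystander; origin under the centre.
- loose_dish: petri dish, 90 mm in diameter, 14 mm high, on the bench near the jar, bystander; origin under its centre.
- lamp: glass spirit lamp, 69 mm wide, 93 mm high, bystander; origin under its centre.
- tape: roll of tape, 104 mm in diameter, 25 mm high, bystander; origin under its centre.
- blue_rack: perforated tube tray, 172 x 105 x 50 mm, bystander; origin under its centre.
Mind the look-alikes: they are no part of the job. Leave any orange look-alike of the jar_lid alone.

How it is judged:
By the outcome, as a careful person would: the job done as asked, in the order asked, and still so for the second after the job is handed in, while the arm keeps its last pose, push and grip.
It also fails if it takes over 58 s, if anything falls off the work surface, if the arm or the gripper's body presses on something with over 40 N, if the wrist force passes 120 N, or if a joint passes its speed limit or range.

## Working session

There is one attempt and no reset: what is moved stays moved. The work goes in short steps, Python scripts to look and compute and a tool call to move; the robot and the scene stay as the last step left them, time stands still between calls to the robot, and variables do not carry over. Pictures are saved under pics/ and viewed, at most 10 in all, crops included, and the job is handed in when it is done.

Besides the shell and the picture viewer there is one more tool, called after ">>>" by a JSON object that holds its "op" and its "data", one argument or row to a line. jog_arm: Moves the arm, as the interface text tells. Its arguments: {"type":"object","properties":{"motion":{"type":"array","items":{"type":"array","items":{"type":"number"}}},"hand":{"type":"number"},"squeeze":{"type":"number"}},"required":["motion"]}

```bash
mkdir -p pics; python3 - <<'E'
from workcell import bot
import cv2
for n in("side","top"):
    c=bot.capture(n); cv2.imwrite(f"pics/{n}0.png",c["color"]); print(n,c["vfov"],c["cx"],c["cy"],c["dist"],c["rvec"],c["tvec"])
s=bot.observe(); print(s["time"],s["position"],s["orientation"],s["grip_width"],s["force"])
E
```

```text
side 47.92039950490251 278.01388629296764 215.35714631102226 [-0.12314337  0.          0.          0.          0.        ] [ 2.24418296 -0.34347913  0.15630168] [-0.54842548  0.23015518  1.35735967]
top 42.232090262677126 289.05454712336706 206.95556844900653 [0.07096646 0.         0.         0.         0.        ] [ 2.17883983 -2.14864523  0.11919143] [0.04566503 0.58223396 1.77837378]
0.1 [0.24561137 0.60116829 0.24278627] [[-9.25773586e-01  3.78077723e-01 -7.08251521e-04]
 [ 3.78078384e-01  9.25772191e-01 -1.60814909e-03]
 [ 4.76742153e-05 -1.75655654e-03 -9.99998456e-01]] 0.0918812612690305 [ 0.02670128 -0.2567814  -0.13319674]
```

View pics/side0.png

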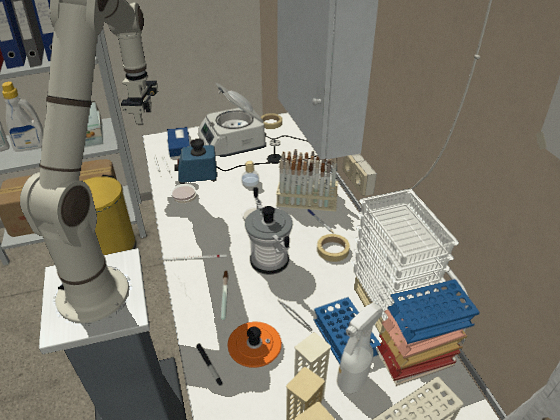

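View pics/top0.png

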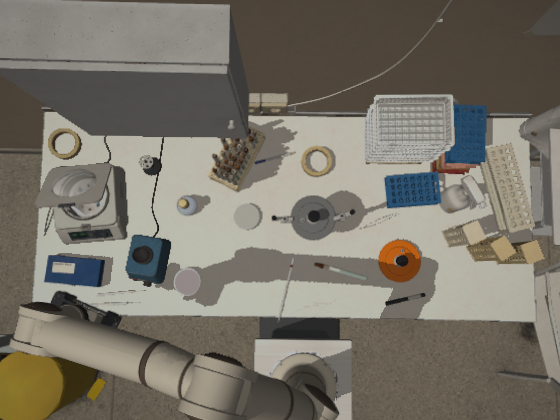

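The side view shows the jar at about (268,240). In the top view its lid knob is at about (314,215), with the catches left at (282,218) and right at (350,212). The orange look-alike is at (400,261) in the top view. Next I'll enlarge both.

```bash
python3 - <<'E'
import cv2,numpy as np
a=cv2.imread("pics/side0.png")[180:280,220:320]; b=cv2.imread("pics/top0.png")[175:255,265:365]
a=cv2.resize(a,(500,500),interpolation=cv2.INTER_CUBIC)
cv2.imwrite("pics/cs.png",cv2.resize(cv2.imread("pics/side0.png")[180:255,220:320],(800,600),interpolation=cv2.INTER_CUBIC))
cv2.imwrite("pics/ct.png",cv2.resize(cv2.imread("pics/top0.png")[180:255,265:365],(800,600),interpolation=cv2.INTER_CUBIC))
E
```

```text
(no output)
```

View pics/cs.png

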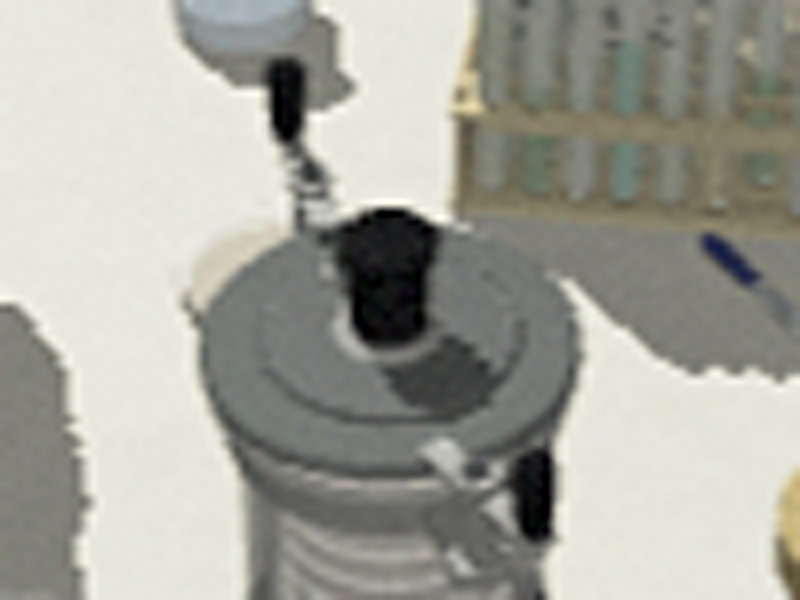

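View pics/ct.png

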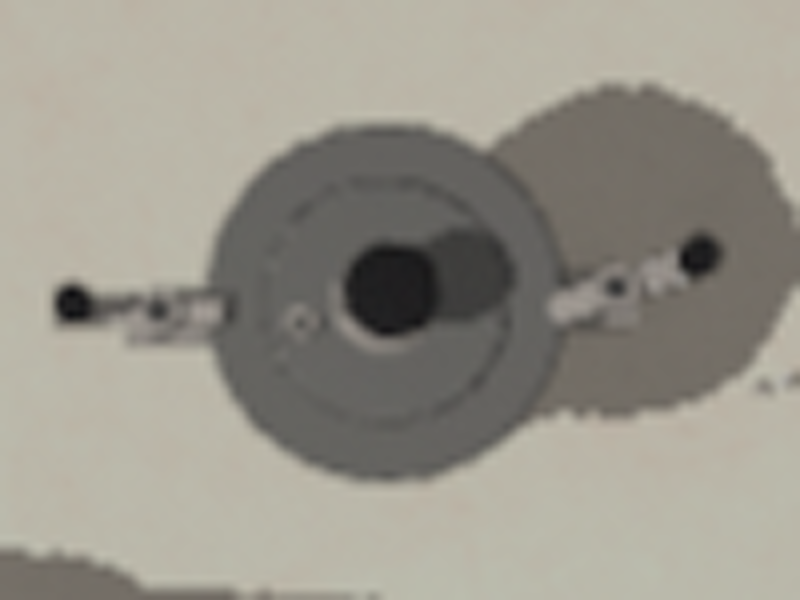

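The knob head's top is at crop (389,240) in the side view and (392,289) in the top view. The left catch knob's top is at (287,68) and (73,299), the right's at (534,458) and (699,254). I'll triangulate these.

```bash
cat > h.py <<'E'
from workcell import bot
import cv2,numpy as np
def cam(n):
    c=bot.capture(n); f=c["color"].shape[0]/2/np.tan(np.radians(c["vfov"])/2)
    return dict(K=np.array([[f,0,c["cx"]],[0,f,c["cy"]],[0,0,1]]),d=np.array(c["dist"]),r=np.array(c["rvec"]),t=np.array(c["tvec"]),im=c["color"])
def tri(S,T,a,b):
    P=[np.c_[cv2.Rodrigues(c["r"])[0],c["t"]] for c in(S,T)]
    u=[cv2.undistortPoints(np.array([[p]],float),c["K"],c["d"])[0,0] for c,p in((S,a),(T,b))]
    X=cv2.triangulatePoints(P[0],P[1],u[0],u[1])[:,0]; return X[:3]/X[3]
def proj(c,X): return cv2.projectPoints(np.array(X,float).reshape(-1,1,3),c["r"],c["t"],c["K"],c["d"])[0][:,0]
E
python3 - <<'E'
from h import *
S,T=cam("side"),cam("top")
s=lambda u,v:((u+.5)/8-.5+220,(v+.5)/8-.5+180)
t=lambda u,v:((u+.5)/8-.5+265,(v+.5)/8-.5+180)
for n,a,b in[("knobtop",(389,240),(392,289)),("Lk",(287,68),(73,299)),("Rk",(534,458),(699,254))]:
    X=tri(S,T,s(*a),t(*b)); print(n,X.round(4), (proj(S,[X])-s(*a)).round(1),(proj(T,[X])-t(*b)).round(1))
for c in(S,T): R=cv2.Rodrigues(c["r"])[0]; print("campos",(-R.T@c["t"]).round(3))
# pivots from top at z=.164+
def at(px,z):
    R=cv2.Rodrigues(T["r"])[0]; d=R.T@np.append(cv2.undistortPoints(np.array([[px]],float),T["K"],T["d"])[0,0],1); o=-R.T@T["t"]; return (o+d*(z-o[2])/d[2]).round(4)
print("lid",at(t(387,302),.158),"Lp",at(t(158,312),.168),"Rp",at(t(617,287),.168),"Lk",at(t(73,299),.196),"Rk",at(t(699,254),.196),"dish",at((247,216),.014),"lamp",at((183,203),.09),"valve",at(t(300,321),.168))
E
```

```text
knobtop [ 0.5384 -0.0209  0.202 ] [[-0.4  0.1]] [[ 0.1 -0.4]]
Lk [0.5336 0.0994 0.1938] [[-0.3  0.1]] [[ 0.1 -0.3]]
Rk [ 0.5542 -0.1371  0.1947] [[-0.5  0.1]] [[ 0.1 -0.4]]
campos [ 0.26  -1.019  1.044]
campos [0.381 0.051 1.832]
lid [ 0.5364 -0.0207  0.158 ] Lp [0.5303 0.0676 0.168 ] Rp [ 0.5425 -0.1085  0.168 ] Lk [0.5323 0.0995 0.196 ] Rk [ 0.5527 -0.1367  0.196 ] dish [0.5511 0.1945 0.014 ] lamp [0.5832 0.395  0.09  ] valve [0.5276 0.0131 0.168 ]
```

>>> {"op": "jog_arm", "data": {
  "motion": [
    [0, 0, -0.01, 0, 0, 6],
    [0, 0, -0.01, 0, 0, 6],
    [0, 0, -0.01, 0, 0, 6],
    [0, 0, -0.01, 0, 0, 6],
    [0, 0, -0.01, 0, 0, 6],
    [-0.03, 0, -0.01, 0, 0, 6],
    [-0.03, 0, 0, 0, 0, 6],
    [-0.03, 0, 0, 0, 0, 6]
  ],
  "hand": 0,
  "squeeze": 15
}}

```text
time: 0.87
position: [0.2937, 0.5253, 0.3042]
orientation: [[-0.334, 0.942, 0.001], [0.942, 0.334, 0.001], [0.001, 0.001, -1.0]]
force: [1.5, 0.3, -0.6]
grip_width: 0.0468
finger_force: 0.0
```

```bash
cat >> h.py <<'E'
def to(p,ang=None):
    s=bot.observe();R=np.array(s["orientation"]);P=np.array(s["position"])
    print("t",round(s["time"],2),"pos",P.round(4),"yang",np.degrees(np.arctan2(R[1,1],R[0,1])).round(1),"z",R[:,2].round(3),"F",np.round(s["force"],1),"w",round(s["grip_width"],4),s["finger_force"],"q1,7",np.round(s["q"],2)[[0,6]])
    print("delta tool",(R.T@(np.array(p)-P)).round(4))
E
python3 -c "
from h import *
to([.5335,.0995,.30])"
```

```text
t 0.87 pos [0.2937 0.5253 0.3042] yang 19.5 z [ 0.001  0.001 -1.   ] F [ 1.5  0.3 -0.6] w 0.0468 0.0 q1,7 [-0.91 -0.84]
delta tool [-0.4815  0.0836  0.0038]
```

>>> {"op": "jog_arm", "data": {
  "motion": [
    [-0.034, 0.008, 0, 0, 0, 2],
    [-0.034, 0.008, 0, 0, 0, 2],
    [-0.034, 0.008, 0, 0, 0, 2],
    [-0.034, 0.008, 0, 0, 0, 2],
    [-0.034, 0.008, 0, 0, 0, 2],
    [-0.034, 0.01, 0, 0, 0, 2],
    [-0.034, 0.01, 0, 0, 0, 2],
    [-0.034, 0.01, 0, 0, 0, 2]
  ]
}}

```text
time: 1.53
position: [0.4216, 0.2744, 0.3037]
orientation: [[-0.064, 0.998, 0.0], [0.998, 0.064, 0.0], [0.0, 0.0, -1.0]]
force: [1.2, -0.2, -0.5]
grip_width: 0.0461
finger_force: 0.0
```

```bash
python3 -c "
from h import *
to([.5335,.0995,.24])"
```

```text
t 1.53 pos [0.4216 0.2744 0.3037] yang 3.7 z [ 0.  0. -1.] F [ 1.2 -0.2 -0.5] w 0.0461 0.0 q1,7 [-0.56 -0.58]
delta tool [-0.1817  0.1004  0.0637]
```

>>> {"op": "jog_arm", "data": {
  "motion": [
    [-0.03, 0.0165, 0.004, 0, 0, 0],
    [-0.03, 0.0165, 0.01, 0, 0, 0],
    [-0.03, 0.0165, 0.01, 0, 0, 0],
    [-0.03, 0.0165, 0.01, 0, 0, 0],
    [-0.03, 0.0165, 0.01, 0, 0, 0],
    [-0.02, 0.01, 0.01, 0, 0, 0],
    [-0.01, 0.005, 0.01, 0, 0, 0],
    [0, 0, 0, 0, 0, 0]
  ]
}}

```text
time: 2.2
position: [0.5299, 0.0997, 0.2374]
orientation: [[-0.061, 0.998, -0.003], [0.998, 0.061, -0.002], [-0.002, -0.003, -1.0]]
force: [-0.6, -0.4, 0.4]
grip_width: 0.0459
finger_force: 0.0
```

```bash
python3 -c "
from h import *
to([.5335,.0995,.187])"
```

```text
t 2.2 pos [0.5299 0.0997 0.2374] yang 3.5 z [-0.003 -0.002 -1.   ] F [-0.6 -0.4  0.4] w 0.0459 0.0 q1,7 [-0.3  -0.15]
delta tool [-0.0004  0.0037  0.0504]
```

>>> {"op": "jog_arm", "data": {
  "motion": [
    [0, 0.003, 0.005, 0, 0, 0],
    [0, 0, 0.01, 0, 0, 0],
    [0, 0, 0.01, 0, 0, 0],
    [0, 0, 0.01, 0, 0, 0],
    [0, 0, 0.01, 0, 0, 0],
    [0, 0, 0.005, 0, 0, 0],
    [0, 0, 0, 0, 0, 0],
    [0, 0, 0, 0, 0, 0]
  ]
}}

```text
time: 2.87
position: [0.533, 0.1032, 0.1893]
orientation: [[-0.066, 0.998, -0.001], [0.998, 0.066, -0.0], [-0.0, -0.001, -1.0]]
force: [-0.4, 0.3, 0.4]
grip_width: 0.0463
finger_force: 0.0
```

>>> {"op": "jog_arm", "data": {
  "motion": [
    [0, 0, 0, 0, 0, 0],
    [0, 0, 0, 0, 0, 0],
    [0, 0, 0, 0, 0, 0],
    [0, 0, 0, 0, 0, 0],
    [0, 0, 0, 0, 0, 0],
    [0, 0, 0, 0, 0, 0],
    [0, 0, 0, 0, 0, 0],
    [0, 0, 0, 0, 0, 0]
  ],
  "hand": 1,
  "squeeze": 12
}}

```text
time: 3.53
position: [0.5331, 0.1031, 0.1899]
orientation: [[-0.066, 0.998, -0.0], [0.998, 0.066, 0.0], [0.0, -0.0, -1.0]]
force: [-1.0, -0.0, 3.8]
grip_width: 0.0147
finger_force: 12.0
```

```bash
python3 - <<'E'
from h import *
to([.5335,.0995,.187])
c=[cam(n) for n in("side","top")]
X=bot.observe()["position"]
cr=[]
for k in c:
    u,v=proj(k,[X])[0].astype(int); cr.append(cv2.resize(k["im"][v-35:v+40,u-50:u+50],(400,300),interpolation=cv2.INTER_CUBIC))
cv2.imwrite("pics/a.png",np.hstack(cr))
E
```

```text
t 3.53 pos [0.5331 0.1031 0.1899] yang 3.8 z [-0.  0. -1.] F [-1.  -0.   3.8] w 0.0147 12.000185521246749 q1,7 [-0.3  -0.15]
delta tool [-0.0037  0.0001  0.0029]
```

View pics/a.png

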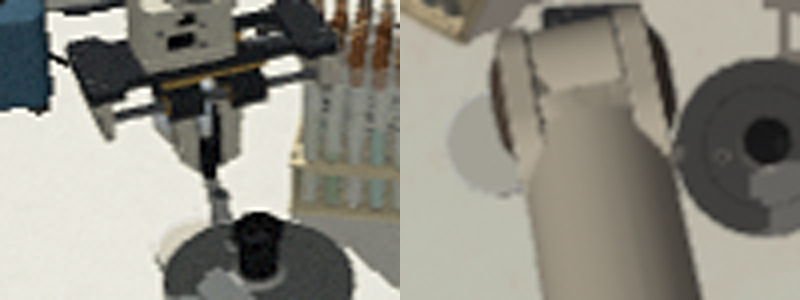

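The grip is on the left catch knob: the opening is 14.7 mm and the picture shows the fingers round it. I'll swing it clockwise about its pivot.

>>> {"op": "jog_arm", "data": {
  "motion": [
    [-0.0005, 0.0029, 0, 0, 0, 4.7],
    [-0.0005, 0.0029, 0, 0, 0, 4.7],
    [-0.0005, 0.0029, 0, 0, 0, 4.7],
    [-0.0005, 0.0029, 0, 0, 0, 4.7],
    [-0.0005, 0.0029, 0, 0, 0, 4.7],
    [-0.0005, 0.0029, 0, 0, 0, 4.7],
    [-0.0005, 0.0029, 0, 0, 0, 4.7],
    [-0.0005, 0.0029, 0, 0, 0, 4.7]
  ]
}}

```text
time: 4.3
position: [0.5555, 0.095, 0.19]
orientation: [[0.559, 0.829, 0.002], [0.829, -0.559, 0.001], [0.002, 0.001, -1.0]]
force: [0.2, 2.2, 1.2]
grip_width: 0.0151
finger_force: 12.0
```

>>> {"op": "jog_arm", "data": {
  "motion": [
    [-0.0005, 0.0029, 0, 0, 0, 4.7],
    [-0.0005, 0.0029, 0, 0, 0, 4.7],
    [-0.0005, 0.0029, 0, 0, 0, 4.7],
    [-0.0005, 0.0029, 0, 0, 0, 4.7],
    [-0.0005, 0.0029, 0, 0, 0, 4.7],
    [-0.0005, 0.0029, 0, 0, 0, 4.7],
    [-0.0005, 0.0029, 0, 0, 0, 4.7],
    [-0.0005, 0.0029, 0, 0, 0, 4.7]
  ]
}}

```text
time: 4.97
position: [0.5684, 0.0748, 0.1901]
orientation: [[0.949, 0.316, 0.005], [0.316, -0.949, 0.001], [0.005, 0.001, -1.0]]
force: [4.5, 1.2, -2.5]
grip_width: 0.0154
finger_force: 12.0
```

```bash
python3 -c "
from h import *
to([.5303+.0352,.0676+.003,.187])"
```

```text
t 4.97 pos [0.5684 0.0748 0.1901] yang -71.6 z [ 0.005  0.001 -1.   ] F [ 4.5  1.2 -2.5] w 0.0154 11.997302456293255 q1,7 [-0.45 -1.29]
delta tool [-0.0041  0.0031  0.0031]
```

>>> {"op": "jog_arm", "data": {
  "motion": [
    [0, 0, 0, 0, 0, 0],
    [0, 0, 0, 0, 0, 0],
    [0, 0, 0, 0, 0, 0],
    [0, 0, 0, 0, 0, 0],
    [0, 0, -0.01, 0, 0, 0],
    [0, 0, -0.015, 0, 0, 0],
    [0, 0, -0.02, 0, 0, 0],
    [0, 0, -0.02, 0, 0, 0]
  ],
  "hand": 0
}}

```text
time: 5.63
position: [0.5658, 0.074, 0.2557]
orientation: [[0.948, 0.319, -0.001], [0.319, -0.948, -0.0], [-0.001, -0.0, -1.0]]
force: [-0.3, 0.0, 0.1]
grip_width: 0.0458
finger_force: 0.0
```

```bash
python3 -c "
from h import *
to([.5532,-.1369,.255])"
```

```text
t 5.63 pos [0.5658 0.074  0.2557] yang -71.4 z [-0.001 -0.    -1.   ] F [-0.3  0.   0.1] w 0.0458 0.0 q1,7 [-0.46 -1.31]
delta tool [-0.0793  0.1959  0.0008]
```

```bash
cat >> h.py <<'E'
from scipy.spatial.transform import Rotation as Ro
def rows(d,deg,n):
    R=np.array(bot.observe()["orientation"])
    for i in range(n):
        print([*(R.T@(np.array(d)/n)).round(4).tolist(),0,0,round(deg/n,2)]); R=R@Ro.from_euler("z",deg/n,degrees=True).as_matrix()
E
python3 -c "
from h import *
rows([-.0126,-.2109,0],-91.2,16)"
```

```text
[-0.005, 0.0122, 0.0, 0, 0, -5.7]
[-0.0061, 0.0117, 0.0, 0, 0, -5.7]
[-0.0073, 0.011, 0.0, 0, 0, -5.7]
[-0.0083, 0.0102, 0.0, 0, 0, -5.7]
[-0.0093, 0.0094, 0.0, 0, 0, -5.7]
[-0.0102, 0.0084, 0.0, 0, 0, -5.7]
[-0.011, 0.0073, 0.0, 0, 0, -5.7]
[-0.0117, 0.0062, 0.0, 0, 0, -5.7]
[-0.0122, 0.005, 0.0, 0, 0, -5.7]
[-0.0127, 0.0038, 0.0, 0, 0, -5.7]
[-0.013, 0.0025, 0.0, 0, 0, -5.7]
[-0.0131, 0.0012, 0.0, 0, 0, -5.7]
[-0.0132, -0.0001, 0.0, 0, 0, -5.7]
[-0.0131, -0.0014, 0.0, 0, 0, -5.7]
[-0.0129, -0.0027, 0.0, 0, 0, -5.7]
[-0.0126, -0.004, 0.0, 0, 0, -5.7]
```

>>> {"op": "jog_arm", "data": {
  "motion": [
    [-0.005, 0.012, 0, 0, 0, -5.7],
    [-0.006, 0.012, 0, 0, 0, -5.7],
    [-0.007, 0.011, 0, 0, 0, -5.7],
    [-0.008, 0.01, 0, 0, 0, -5.7],
    [-0.009, 0.009, 0, 0, 0, -5.7],
    [-0.01, 0.008, 0, 0, 0, -5.7],
    [-0.011, 0.007, 0, 0, 0, -5.7],
    [-0.012, 0.006, 0, 0, 0, -5.7]
  ]
}}

```text
time: 6.3
position: [0.5595, -0.0304, 0.2556]
orientation: [[0.43, 0.903, 0.001], [0.903, -0.43, 0.0], [0.0, 0.0, -1.0]]
force: [-0.2, 0.2, 0.0]
grip_width: 0.0459
finger_force: 0.0
```

>>> {"op": "jog_arm", "data": {
  "motion": [
    [-0.012, 0.005, 0, 0, 0, -5.7],
    [-0.013, 0.004, 0, 0, 0, -5.7],
    [-0.013, 0.003, 0, 0, 0, -5.7],
    [-0.013, 0.001, 0, 0, 0, -5.7],
    [-0.013, 0, 0, 0, 0, -5.7],
    [-0.013, -0.001, 0, 0, 0, -5.7],
    [-0.013, -0.003, 0, 0, 0, -5.7],
    [-0.013, -0.004, 0, 0, 0, -5.7]
  ]
}}

```text
time: 6.97
position: [0.5538, -0.1363, 0.2556]
orientation: [[-0.344, 0.939, 0.0], [0.939, 0.344, -0.0], [-0.0, 0.0, -1.0]]
force: [-0.2, 1.1, 0.3]
grip_width: 0.0458
finger_force: 0.0
```

```bash
python3 -c "
from h import *
to([.5532,-.1369,.189])"
```

```text
t 6.97 pos [ 0.5538 -0.1363  0.2556] yang 20.1 z [ 0. -0. -1.] F [-0.2  1.1  0.3] w 0.0458 0.0 q1,7 [0.04 0.6 ]
delta tool [-0.0003 -0.0008  0.0666]
```

>>> {"op": "jog_arm", "data": {
  "motion": [
    [0, 0, 0.006, 0, 0, 0],
    [0, 0, 0.012, 0, 0, 0],
    [0, 0, 0.012, 0, 0, 0],
    [0, 0, 0.012, 0, 0, 0],
    [0, 0, 0.012, 0, 0, 0],
    [0, 0, 0.01, 0, 0, 0],
    [0, 0, 0.002, 0, 0, 0],
    [0, 0, 0, 0, 0, 0]
  ]
}}

```text
time: 7.63
position: [0.5532, -0.1351, 0.1872]
orientation: [[-0.339, 0.941, -0.003], [0.941, 0.339, 0.0], [0.001, -0.002, -1.0]]
force: [0.2, 1.4, 0.2]
grip_width: 0.0458
finger_force: 0.0
```

>>> {"op": "jog_arm", "data": {
  "motion": [
    [0, 0, 0, 0, 0, 0],
    [0, 0, 0, 0, 0, 0],
    [0, 0, 0, 0, 0, 0],
    [0, 0, 0, 0, 0, 0],
    [0, 0, 0, 0, 0, 0],
    [0, 0, 0, 0, 0, 0],
    [0, 0, 0, 0, 0, 0],
    [0, 0, 0, 0, 0, 0]
  ],
  "hand": 1
}}

```text
time: 8.3
position: [0.5539, -0.136, 0.1891]
orientation: [[-0.338, 0.941, 0.0], [0.941, 0.338, -0.0], [-0.0, 0.0, -1.0]]
force: [-1.5, -1.0, 4.2]
grip_width: 0.0149
finger_force: 12.0
```

```bash
python3 -c "
from h import *
to([.5532,-.1369,.189])"
```

```text
t 8.3 pos [ 0.5539 -0.136   0.1891] yang 19.8 z [ 0. -0. -1.] F [-1.5 -1.   4.2] w 0.0149 12.000204389041755 q1,7 [0.05 0.61]
delta tool [-0.0006 -0.001   0.0001]
```

>>> {"op": "jog_arm", "data": {
  "motion": [
    [0.0002, 0.0022, 0, 0, 0, -4.2],
    [0.0002, 0.0022, 0, 0, 0, -4.2],
    [0.0002, 0.0022, 0, 0, 0, -4.2],
    [0.0002, 0.0022, 0, 0, 0, -4.2],
    [0.0002, 0.0022, 0, 0, 0, -4.2],
    [0.0002, 0.0022, 0, 0, 0, -4.2],
    [0.0002, 0.0022, 0, 0, 0, -4.2],
    [0.0002, 0.0022, 0, 0, 0, -4.2]
  ]
}}

```text
time: 8.97
position: [0.5668, -0.1254, 0.189]
orientation: [[-0.804, 0.594, -0.001], [0.594, 0.804, -0.001], [0.0, -0.001, -1.0]]
force: [-3.9, -1.8, 5.1]
grip_width: 0.015
finger_force: 12.0
```

>>> {"op": "jog_arm", "data": {
  "motion": [
    [0.0002, 0.0022, 0, 0, 0, -4.2],
    [0.0002, 0.0022, 0, 0, 0, -4.2],
    [0.0002, 0.0022, 0, 0, 0, -4.2],
    [0.0002, 0.0022, 0, 0, 0, -4.2],
    [0.0002, 0.0022, 0, 0, 0, -4.2],
    [0.0002, 0.0022, 0, 0, 0, -4.2],
    [0.0002, 0.0022, 0, 0, 0, -4.2],
    [0.0002, 0.0022, 0, 0, 0, -4.2]
  ]
}}

```text
time: 9.63
position: [0.5714, -0.1096, 0.189]
orientation: [[-0.999, 0.05, -0.002], [0.05, 0.999, -0.002], [0.002, -0.002, -1.0]]
force: [-4.9, -3.3, 4.9]
grip_width: 0.0151
finger_force: 12.0
```

>>> {"op": "jog_arm", "data": {
  "motion": [
    [0, 0, 0, 0, 0, 0],
    [0, 0, 0, 0, 0, 0],
    [0, 0, 0, 0, 0, 0],
    [0, 0, 0, 0, 0, 0],
    [0, 0, -0.01, 0, 0, 0],
    [0, 0, -0.015, 0, 0, 0],
    [0, 0, -0.02, 0, 0, 0],
    [0, 0, -0.02, 0, 0, 0]
  ],
  "hand": 0
}}

```text
time: 10.3
position: [0.5722, -0.1075, 0.2547]
orientation: [[-0.999, 0.053, -0.001], [0.053, 0.999, 0.0], [0.001, 0.0, -1.0]]
force: [0.3, -0.1, -0.3]
grip_width: 0.0461
finger_force: 0.0
```

```bash
python3 -c "
from h import *
to([.5375,-.0207,.255])
rows([-.026,.0869,0],-267+350,16)"
```

```text
t 10.3 pos [ 0.5722 -0.1075  0.2547] yang 87.0 z [-0.001  0.    -1.   ] F [ 0.3 -0.1 -0.3] w 0.0461 0.0 q1,7 [0.2  1.63]
delta tool [ 0.0392  0.0849 -0.0003]
[0.0019, 0.0053, 0.0, 0, 0, 5.19]
[0.0024, 0.0051, 0.0, 0, 0, 5.19]
[0.0028, 0.0049, 0.0, 0, 0, 5.19]
[0.0033, 0.0046, 0.0, 0, 0, 5.19]
[0.0037, 0.0043, 0.0, 0, 0, 5.19]
[0.0041, 0.004, 0.0, 0, 0, 5.19]
[0.0044, 0.0036, 0.0, 0, 0, 5.19]
[0.0047, 0.0032, 0.0, 0, 0, 5.19]
[0.005, 0.0027, 0.0, 0, 0, 5.19]
[0.0052, 0.0023, 0.0, 0, 0, 5.19]
[0.0054, 0.0018, 0.0, 0, 0, 5.19]
[0.0055, 0.0013, 0.0, 0, 0, 5.19]
[0.0056, 0.0008, 0.0, 0, 0, 5.19]
[0.0057, 0.0003, 0.0, 0, 0, 5.19]
[0.0057, -0.0002, 0.0, 0, 0, 5.19]
[0.0056, -0.0007, 0.0, 0, 0, 5.19]
```

>>> {"op": "jog_arm", "data": {
  "motion": [
    [0.002, 0.005, 0, 0, 0, 5.2],
    [0.002, 0.005, 0, 0, 0, 5.2],
    [0.003, 0.005, 0, 0, 0, 5.2],
    [0.003, 0.005, 0, 0, 0, 5.2],
    [0.004, 0.004, 0, 0, 0, 5.2],
    [0.004, 0.004, 0, 0, 0, 5.2],
    [0.004, 0.004, 0, 0, 0, 5.2],
    [0.005, 0.003, 0, 0, 0, 5.2]
  ],
  "hand": -0.5
}}

```text
time: 10.97
position: [0.56, -0.0639, 0.2545]
orientation: [[-0.708, 0.706, 0.001], [0.706, 0.708, 0.0], [-0.0, 0.001, -1.0]]
force: [-0.0, 0.5, 0.1]
grip_width: 0.069
finger_force: 0.0
```

>>> {"op": "jog_arm", "data": {
  "motion": [
    [0.005, 0.003, 0, 0, 0, 5.2],
    [0.005, 0.002, 0, 0, 0, 5.2],
    [0.005, 0.002, 0, 0, 0, 5.2],
    [0.005, 0.001, 0, 0, 0, 5.2],
    [0.006, 0.001, 0, 0, 0, 5.2],
    [0.006, 0, 0, 0, 0, 5.2],
    [0.006, 0, 0, 0, 0, 5.2],
    [0.006, -0.001, 0, 0, 0, 5.2]
  ]
}}

```text
time: 11.63
position: [0.547, -0.0199, 0.2545]
orientation: [[-0.061, 0.998, 0.001], [0.998, 0.061, 0.0], [0.0, 0.001, -1.0]]
force: [-0.1, -0.4, -0.3]
grip_width: 0.0691
finger_force: 0.0
```

```bash
python3 - <<'E'
from h import *
to([.5375,-.0207,.185])
c=[cam(n) for n in("side","top")]
cr=[cv2.resize(k["im"][v-45:v+45,u-60:u+60],(400,300),interpolation=cv2.INTER_CUBIC) for k,(u,v) in zip(c,((265,215),(313,215)))]
cv2.imwrite("pics/b.png",np.hstack(cr))
E
```

```text
t 11.63 pos [ 0.547  -0.0199  0.2545] yang 3.5 z [ 0.001  0.    -1.   ] F [-0.1 -0.4 -0.3] w 0.0691 0.0 q1,7 [-0.11  0.08]
delta tool [-0.0002 -0.0095  0.0695]
```

View pics/b.png

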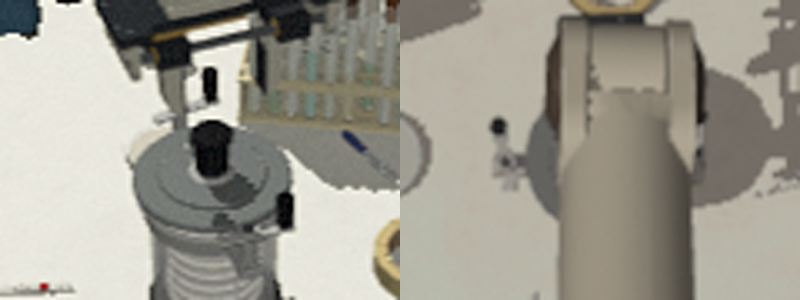

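Both catches are swung clear; the left lever (knob at about (498,127) in the joined picture) now points away from the robot, and the right one shows at (285,205). I'll centre and lower onto the lid knob.

>>> {"op": "jog_arm", "data": {
  "motion": [
    [0, -0.005, 0, 0, 0, 0],
    [0, -0.0045, 0.008, 0, 0, 0],
    [0, 0, 0.013, 0, 0, 0],
    [0, 0, 0.013, 0, 0, 0],
    [0, 0, 0.013, 0, 0, 0],
    [0, 0, 0.013, 0, 0, 0],
    [0, 0, 0.006, 0, 0, 0],
    [0, 0, 0.002, 0, 0, 0]
  ]
}}

```text
time: 12.4
position: [0.5359, -0.0217, 0.1842]
orientation: [[-0.066, 0.998, -0.003], [0.998, 0.066, -0.0], [0.0, -0.003, -1.0]]
force: [0.4, -0.3, -0.3]
grip_width: 0.0688
finger_force: 0.0
```

>>> {"op": "jog_arm", "data": {
  "motion": [
    [0, 0, 0, 0, 0, 0],
    [0, 0, 0, 0, 0, 0],
    [0, 0, 0, 0, 0, 0],
    [0, 0, 0, 0, 0, 0],
    [0, 0, 0, 0, 0, 0],
    [0, 0, 0, 0, 0, 0],
    [0, 0, 0, 0, 0, 0],
    [0, 0, 0, 0, 0, 0]
  ]
}}

```text
time: 13.07
position: [0.5373, -0.0211, 0.1858]
orientation: [[-0.066, 0.998, 0.0], [0.998, 0.066, 0.0], [0.0, 0.0, -1.0]]
force: [0.7, -0.1, -0.3]
grip_width: 0.0685
finger_force: 0.0
```

```bash
python3 -c "
from h import *
to([.5375,-.0207,.185])"
```

```text
t 13.07 pos [ 0.5373 -0.0211  0.1858] yang 3.8 z [ 0.  0. -1.] F [ 0.7 -0.1 -0.3] w 0.0685 0.0 q1,7 [-0.1  0.1]
delta tool [0.0004 0.0002 0.0008]
```

>>> {"op": "jog_arm", "data": {
  "motion": [
    [0, 0, 0, 0, 0, 0],
    [0, 0, 0, 0, 0, 0],
    [0, 0, 0, 0, 0, 0],
    [0, 0, 0, 0, 0, 0],
    [0, 0, 0, 0, 0, 0],
    [0, 0, 0, 0, 0, 0],
    [0, 0, 0, 0, 0, 0],
    [0, 0, 0, 0, 0, 0]
  ],
  "hand": 1,
  "squeeze": 10
}}

```text
time: 13.73
position: [0.5373, -0.0212, 0.1857]
orientation: [[-0.066, 0.998, 0.0], [0.998, 0.066, 0.0], [0.0, 0.0, -1.0]]
force: [0.7, 0.5, -0.1]
grip_width: 0.0357
finger_force: 10.0
```

>>> {"op": "jog_arm", "data": {
  "motion": [
    [0, 0, 0, 0, 0, 0],
    [0, 0, 0, 0, 0, 0],
    [0, 0, 0, 0, 0, 0],
    [0, 0, 0, 0, 0, 0],
    [0, 0, 0, 0, 0, 0],
    [0, 0, 0, 0, 0, 0],
    [0, 0, 0, 0, 0, 0],
    [0, 0, 0, 0, 0, 0]
  ],
  "squeeze": 45
}}

```text
time: 14.4
position: [0.5373, -0.0211, 0.1857]
orientation: [[-0.066, 0.998, 0.0], [0.998, 0.066, 0.0], [0.0, 0.0, -1.0]]
force: [0.5, -0.4, -1.1]
grip_width: 0.0343
finger_force: 45.0
```

The opening is 34 mm, which is neither stem nor head, so the pads are catching the head's edge. I'll reopen and go 4 mm lower.

>>> {"op": "jog_arm", "data": {
  "motion": [
    [0, 0, 0, 0, 0, 0],
    [0, 0, 0, 0, 0, 0],
    [0, 0, 0, 0, 0, 0],
    [0, 0, 0, 0, 0, 0],
    [0, 0, 0.001, 0, 0, 0],
    [0, 0, 0.001, 0, 0, 0],
    [0, 0, 0.001, 0, 0, 0],
    [0, 0, 0.0005, 0, 0, 0]
  ],
  "hand": -0.2,
  "squeeze": 10
}}

```text
time: 15.07
position: [0.5371, -0.0211, 0.182]
orientation: [[-0.066, 0.998, -0.0], [0.998, 0.066, 0.0], [0.0, -0.0, -1.0]]
force: [-0.7, 0.2, 0.3]
grip_width: 0.0552
finger_force: 0.0
```

>>> {"op": "jog_arm", "data": {
  "motion": [
    [0, 0, 0, 0, 0, 0],
    [0, 0, 0, 0, 0, 0],
    [0, 0, 0, 0, 0, 0],
    [0, 0, 0, 0, 0, 0],
    [0, 0, 0, 0, 0, 0],
    [0, 0, 0, 0, 0, 0],
    [0, 0, 0, 0, 0, 0],
    [0, 0, 0, 0, 0, 0]
  ],
  "hand": 1
}}

```text
time: 15.73
position: [0.5373, -0.0211, 0.1822]
orientation: [[-0.066, 0.998, 0.0], [0.998, 0.066, 0.0], [0.0, 0.0, -1.0]]
force: [0.5, -0.1, 0.1]
grip_width: 0.0358
finger_force: 10.0
```

```bash
python3 - <<'E'
from h import *
to([.5375,-.0207,.185])
k=cam("side")
cv2.imwrite("pics/c.png",cv2.resize(k["im"][165:240,220:320],(800,600),interpolation=cv2.INTER_CUBIC))
X=np.array(bot.observe()["position"]); print(((proj(k,[X,X-[0,0,.017],X+[0,0,.024]])-[220,165])*8).round())
E
```

```text
t 15.73 pos [ 0.5373 -0.0211  0.1822] yang 3.8 z [ 0.  0. -1.] F [ 0.5 -0.1  0.1] w 0.0358 9.999971952303213 q1,7 [-0.1  0.1]
delta tool [ 0.0004  0.0002 -0.0028]
[[381. 401.]
 [381. 437.]
 [379. 349.]]
```

View pics/c.png

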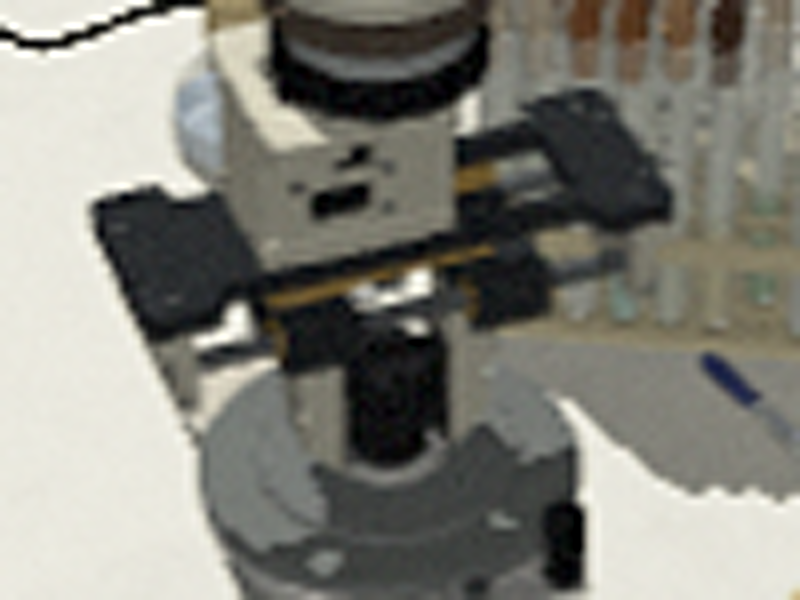

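The fingers straddle the black knob at about (395,400), with the pads bearing on its head and no finger touching the lid. I'll firm the grip and pull slowly.

>>> {"op": "jog_arm", "data": {
  "motion": [
    [0, 0, 0, 0, 0, 0],
    [0, 0, 0, 0, 0, 0],
    [0, 0, 0, 0, 0, 0],
    [0, 0, 0, 0, 0, 0],
    [0, 0, -0.0005, 0, 0, 0],
    [0, 0, -0.0005, 0, 0, 0],
    [0, 0, -0.0005, 0, 0, 0],
    [0, 0, -0.0005, 0, 0, 0]
  ],
  "squeeze": 50
}}

```text
time: 16.45
position: [0.5366, -0.0211, 0.1834]
orientation: [[-0.066, 0.998, -0.002], [0.998, 0.066, 0.0], [0.0, -0.002, -1.0]]
force: [0.1, -0.2, -9.1]
grip_width: 0.0343
finger_force: 50.0
```

>>> {"op": "jog_arm", "data": {
  "motion": [
    [0, 0, -0.0002, 0, 0, 0],
    [0, 0, -0.0003, 0, 0, 0],
    [0, 0, -0.0002, 0, 0, 0],
    [0, 0, -0.0003, 0, 0, 0],
    [0, 0, -0.0002, 0, 0, 0],
    [0, 0, -0.0003, 0, 0, 0],
    [0, 0, -0.0002, 0, 0, 0],
    [0, 0, -0.0003, 0, 0, 0]
  ]
}}

```text
time: 17.12
position: [0.5381, -0.021, 0.1872]
orientation: [[-0.066, 0.998, 0.002], [0.998, 0.066, 0.0], [0.0, 0.002, -1.0]]
force: [-0.3, -0.1, -1.0]
grip_width: 0.0346
finger_force: 50.0
```

>>> {"op": "jog_arm", "data": {
  "motion": [
    [0, 0, 0, 0, 0, 0],
    [0, 0, 0, 0, 0, 0],
    [0, 0, 0, 0, 0, 0],
    [0, 0, 0, 0, 0, 0],
    [0, 0, 0, 0, 0, 0],
    [0, 0, 0, 0, 0, 0],
    [0, 0, 0, 0, 0, 0],
    [0, 0, 0, 0, 0, 0]
  ]
}}

```text
time: 17.78
position: [0.5376, -0.0211, 0.1864]
orientation: [[-0.066, 0.998, 0.001], [0.998, 0.066, 0.0], [-0.0, 0.001, -1.0]]
force: [1.0, 0.2, 1.4]
grip_width: 0.0347
finger_force: 50.0
```

```bash
python3 - <<'E'
from h import *
to([.5375,-.0207,.2022])
k=cam("side")
cv2.imwrite("pics/d.png",cv2.resize(k["im"][165:240,220:320],(800,600),interpolation=cv2.INTER_CUBIC))
E
```

```text
t 17.78 pos [ 0.5376 -0.0211  0.1864] yang 3.8 z [ 0.001  0.    -1.   ] F [1.  0.2 1.4] w 0.0347 50.00039435341023 q1,7 [-0.1  0.1]
delta tool [ 0.0004 -0.0001 -0.0158]
```

View pics/d.png

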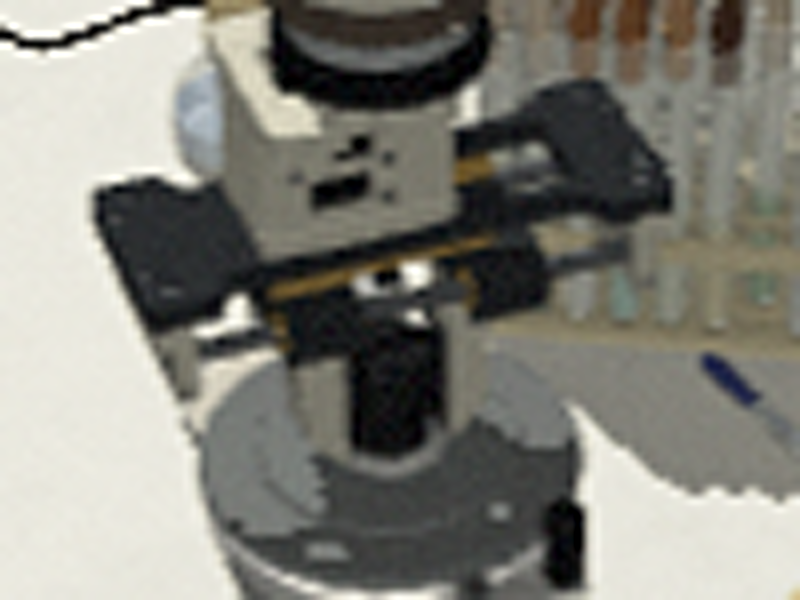

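```bash
python3 - <<'E'
import cv2,numpy as np
a,b=[cv2.cvtColor(cv2.imread(f"pics/{n}.png"),cv2.COLOR_BGR2GRAY).astype(np.float32) for n in "cd"]
def sh(n,x0,x1,y0,y1):
    m=8*4; r=cv2.matchTemplate(b[y0-m:y1+m,x0-8:x1+8],a[y0:y1,x0:x1],cv2.TM_CCOEFF_NORMED); _,v,_,p=cv2.minMaxLoc(r); print(n,p[0]-8,p[1]-m,round(v,3))
sh("lid left rim",205,300,380,560); sh("ring",330,450,440,480); sh("front rim",240,400,520,568); sh("fingers",290,350,340,440); sh("catch knob",540,590,490,568); sh("right rim",480,540,540,568);sh("head",365,435,340,440);sh("gripper",240,480,90,300)
E
```

```text
lid left rim 0 -10 0.96
ring 1 -9 0.98
front rim 1 -11 0.908
fingers 2 -10 0.989
catch knob 0 -1 0.989
right rim 2 -12 0.972
head 1 -7 0.793
gripper 0 -10 0.967
```

The lid moved up with the gripper (about 10 px, or 4 mm, while the catch knob stayed still), so the seal has let go gently. I'll raise it on to 20 mm.

>>> {"op": "jog_arm", "data": {
  "motion": [
    [0, 0, -0.0005, 0, 0, 0],
    [0, 0, -0.001, 0, 0, 0],
    [0, 0, -0.001, 0, 0, 0],
    [0, 0, -0.001, 0, 0, 0],
    [0, 0, -0.001, 0, 0, 0],
    [0, 0, -0.001, 0, 0, 0],
    [0, 0, -0.001, 0, 0, 0],
    [0, 0, -0.001, 0, 0, 0]
  ]
}}

```text
time: 18.5
position: [0.5369, -0.0212, 0.1936]
orientation: [[-0.066, 0.998, -0.001], [0.998, 0.066, 0.0], [0.0, -0.001, -1.0]]
force: [0.1, -0.1, -3.3]
grip_width: 0.0346
finger_force: 50.0
```

>>> {"op": "jog_arm", "data": {
  "motion": [
    [0, 0, -0.0015, 0, 0, 0],
    [0, 0, -0.0015, 0, 0, 0],
    [0, 0, -0.0015, 0, 0, 0],
    [0, 0, -0.0015, 0, 0, 0],
    [0, 0, -0.0015, 0, 0, 0],
    [0, 0, -0.001, 0, 0, 0],
    [0, 0, 0, 0, 0, 0],
    [0, 0, 0, 0, 0, 0]
  ]
}}

```text
time: 19.17
position: [0.5373, -0.0211, 0.2023]
orientation: [[-0.066, 0.998, 0.0], [0.998, 0.066, 0.0], [0.0, 0.0, -1.0]]
force: [-0.3, 0.6, -2.5]
grip_width: 0.0346
finger_force: 50.0
```

>>> {"op": "jog_arm", "data": {
  "motion": [
    [0, 0, 0, 0, 0, 0],
    [0, 0, 0, 0, 0, 0],
    [0, 0, 0, 0, 0, 0],
    [0, 0, 0, 0, 0, 0],
    [0, 0, 0, 0, 0, 0],
    [0, 0, 0, 0, 0, 0],
    [0, 0, 0, 0, 0, 0],
    [0, 0, 0, 0, 0, 0]
  ]
}}

```text
time: 19.83
position: [0.5373, -0.0211, 0.2022]
orientation: [[-0.066, 0.998, -0.0], [0.998, 0.066, 0.0], [0.0, -0.0, -1.0]]
force: [-0.1, 0.3, -1.7]
grip_width: 0.0347
finger_force: 50.0
```

```bash
python3 - <<'E'
from h import *
to([.5373,-.0211,.2022])
k=cam("side")
cv2.imwrite("pics/e.png",cv2.resize(k["im"][165:240,220:320],(800,600),interpolation=cv2.INTER_CUBIC))
E
```

```text
t 19.83 pos [ 0.5373 -0.0211  0.2022] yang 3.8 z [-0.  0. -1.] F [-0.1  0.3 -1.7] w 0.0347 49.99957056599669 q1,7 [-0.11  0.09]
delta tool [0. 0. 0.]
```

View pics/e.png

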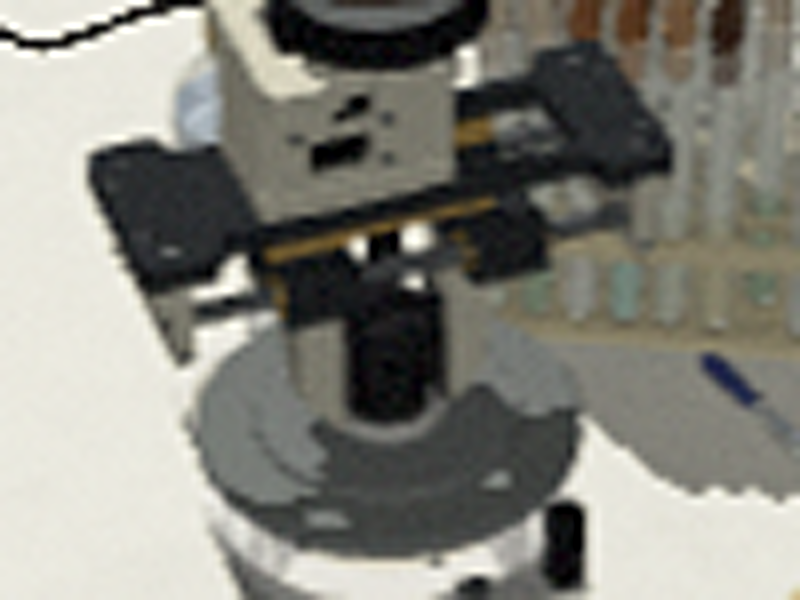

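The lid is level and lifted: its front rim has gone from row 583 to 552 and the bright gap shows beneath it at about (390,570). The fingers still hold the knob, so I'll hand it in.

```bash
python3 -c "
from workcell import bot
print(bot.hand_in())"
```

```text
the job is handed in; nothing more can be done
None
```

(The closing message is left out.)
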